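Pin the check weight to the offset beam and hold the beam level over its stand

ROBOT

A 7-joint arm with a two-finger parallel gripper is mounted at the origin on a cart in front of the work surface, level with it; the furniture and walls round the work are solid. World frame = base frame: x ahead of the robot, y to its left, z up, the work surface at z = 0. Lengths are in mm, angles in rad, forces in N, time in s.
With the tool pointing down it reaches from about 425 to 950 mm from the base axis. Payload 4.7 kg.
Tool frame: the origin (TCP) lies midway between the tips of the shut fingers; the grasp point (between the pads) lies 19 mm behind it; z points along the fingers, y is the direction in which the jaws open and shut (so a half turn about z gives the same grasp; the last joint's range is limited). The gripper opens to 87 mm and grips with 3 to 60 N. Pads are 19 mm wide; open, the fingers measure 117 mm over their backs; the gripper's body (75 mm by 190 mm) begins 51 mm behind the grasp point.
Start: joints at [-1.192, 0.469, -0.049, 1.532, 0.024, 1.141, -0.082], TCP at [267.661, 619.683, 222.573] pointing down, gripper open.
Joint ranges: [-2.59, 2.59], [-0.33, 1.99], [-1.39, 1.29], [0.1, 2.45], [-1.04, 4.18], [0.21, 1.99], [-2.66, 2.66]. Speed limits (rad/s): [2.57, 2.57, 3.14, 3.14, 3.14, 3.14, 3.14].

INTERFACE

Orientations are given as [roll, pitch, yaw] about the fixed x, y, z axes, in that order (R = Rz(yaw) Ry(pitch) Rx(roll)).
In Python, from station import robot gives the robot as it stands. Calls block until the motion is done:
- robot.move_ptp(position, orientation): joint-space move of the TCP to a pose.
- robot.movel(position, rate=150, ori=None, f_stop=None): straight line of the TCP; ori=None keeps the orientation; rate is the mean speed in mm/s. With f_stop (N) it stops when the force on the tool has changed by that much, and returns True; else False.
- robot.movej(angles): joint-space move.
- robot.move_gripper(opening): finger opening in mm; the grip force is fixed at half the most; returns when the fingers have stopped.
- robot.sleep(seconds).
- robot.ik(position, orientation): joint angles nearest the present ones, or None.
- robot.camera(name): name is "scene" or "top" or "wrist"; returns (picture, depth): 420x560x3 uint8, red, green, blue; 420x560 float32, mm along the optical axis (not along the pixel's ray), 0 where there is no reading.
- robot.camera_model(name): a dict with "fx", "fy", "cx", "cy" (pixels), "R" (3x3) and "t" (3): a world point X has camera coordinates R X + t. Camera axes: x right, y down, z forward; pixel columns grow to the right and rows downward; lengths in mm; the calibration is good to about 2 mm. A picture is of the moment at which its call begins: read the wrist's pose just before it. camera_model takes no time and is no camera call; for the wrist camera it gives the pose at the moment of the call.
A pose or a line that the arm cannot do raises robot.Unreachable and nothing moves.
- robot.close_job(): hands the job in, once; it reports no verdict.
Trained networks look in the newest picture that a camera, given by its name, has taken for a name from the list of things; names that differ only in an ending like _2 or _b are one class to them, and where a whole thing is asked for, a point or a joint stands for the part that bears it (a point fixed in the world has none). Each returns a list of dicts, best first, with "conf" (0 to 1); they miss things now and then, are a little off and sometimes report something else, mostly with a low value. They report only what shows in the picture. A call takes as long as a camera call. They do not tell look-alikes from the thing itself.
- robot.masks_of(camera, name): "mask" (420x560 bool, what is visible of it) and "bbox" ([centre column, centre row, width, height] in pixels, round what is visible of it).
Readings, each from a call of its own:
- robot.read_t(): time.
- robot.read_joints(): joint angles.
- robot.read_dq(): joint speeds.
- robot.read_tau(): joint torques, N m.
- robot.read_position(): TCP position.
- robot.read_eef_rot(): TCP orientation.
- robot.read_contact_force(): force on the tool from outside, world axes, zero at the start.
- robot.read_ft_torque(): the same for the moment, N m.
- robot.read_grip_width(): finger opening in mm.
Only numpy, scipy, OpenCV 4.12 (cv2) and the standard library are available. Lean on these libraries where they do the work, as an engineer would, in place of code of your own. Each camera call takes 0.05 s, during which the arm holds its last target.

TASK

The round weight is sitting on the square seat of the offset steel beam: take the loose headed pin out of its block and push it fully down through the weight and the seat. Then lift the beam by its balance point (between the two small ridges on the bar), carry it level without tipping it, and hold it level about 5 cm above the prongs of the grey stand, lined up as if to be lowered in, with the weighted seat above the wide fork and the bar above the narrow fork. Finish while still holding it there in the gripper: do not set it down on the stand or let go, and leave the jar, pot, bottle and black tape roll where they are.

Things in the scene. Friction and masses are not known exactly. Their poses are not given: they have to be found in the camera images.
- beam: Loose offset steel beam, 0.30 kg; x along it, z up, origin on its underside. Around x = -85 mm a square seat 50 x 50 x 10 mm with an 11 mm vertical hole in its middle; x = -60 to +95 mm a straight bar 16 mm wide, 18 mm tall; at x = +95 mm a round boss 28 mm across, 22 mm tall. At the start it lies level in the cradle, underside 60 mm above the desk.
- beam_balance (a point): Balance point of the beam with weight and pin on it (true to 3 mm along the bar): at beam x = -25 mm, mid-section, 9 mm above the underside, halfway between two small ridges 44 mm apart on top of the bar. Axes as the beam. Grasp across the 16 mm width (along y); beneath the bar is free space down to the cradle's base plate, 48 mm below its underside.
- beam_hole (a point): Middle of the seat's hole, on the beam's underside (beam x = -85 mm). Same axes as the beam.
- beam_neck (a point): Point on the beam's underside at beam x = +60 mm, the part of the bar that belongs over the narrow fork. Same axes as the beam.
- weight: Loose dark steel ring weight, 44 mm outside diameter, 24 mm high, 0.10 kg, with an 11 mm vertical hole; the origin is at the centre of its underside, z up. At the start it sits on the seat with the two holes in line; its top is then 34 mm above the beam's underside.
- weight_mid (a point): Centre of the ring weight, half-way up (12 mm above its underside).
- pin_head (a point): Middle of the loose steel pin's head, the part to grip: a plain cylinder 16 mm across, 20 mm tall; z along the pin, up. The shank below is 8 mm across and 38 mm long with a tapered tip. At the start it stands in its block, head resting on the block's top (44 mm up). Pushed home, the head's underside rests on the weight, so this point is 44 mm above the beam's underside.
- pin_tip (a point): Tip of the pin's shank, 48 mm below the middle of the head.
- pin_block: Fixed aluminium block 50 x 50 mm, 44 mm high, with an 11 mm hole in its middle where the pin stands at the start; origin at the centre of its underside. Between it and the cradle, behind the front strip of desk (about 0.48 m and more ahead of the robot), stands the solid white tester, about 0.26 m high with a taller column: pass in front of it or over it.
- cradle: Fixed low plastic cradle in which the beam lies at the start, origin on the desk straight under the beam's origin, axes as the beam's. Base plate 215 x 70 x 12 mm. Two pillars carry the seat, and a small fork at x = +60 mm takes the bar; its side prongs reach 10 mm above the bar's underside.
- stand: Fixed grey steel stand, the fixture. Base plate 215 x 90 x 12 mm, origin at desk height; x runs from the wide fork to the narrow fork. Wide fork at x = -85 mm: two prongs with 60 mm between them, for the seat. Narrow fork at x = +60 mm: 22 mm between the prongs, for the bar. All prongs end 100 mm above the desk; the fork floors are 80 mm above it.
- stand_wide (a point): Centre of the wide fork's floor, 80 mm above the desk, 20 mm below the prong tops; axes as the stand. The beam's hole belongs above this point.
- stand_narrow (a point): Centre of the narrow fork's floor, 80 mm above the desk, 20 mm below the prong tops; axes as the stand. The beam's neck point belongs above this point.
- studs_jar: Bystander: lidded clear jar of studs, 58 mm across, 70 mm tall, loose; origin under its centre.
- grease: Bystander: low round pot with a screw lid, 57 mm across, 32 mm tall, loose; origin under its centre.
- tape: Bystander: small black roll of tape, 59 mm across, 19 mm tall, lying loose on the desk; origin under its centre.
- oil: Bystander: small dark oil bottle with a red needle cap, 30 mm across, 104 mm tall, loose; origin under its centre.
Mind the look-alikes: they are no part of the job. Leave any purple look-alike of the weight alone.

How it is judged (in metres and radians):
On the way, in this order (a step that is already met when the one before it is completed fails the run):
1. the pin is pushed home through the weight and the seat while the beam lies in its cradle (horizontal distance between each of pin_tip, weight and beam_hole below 0.004 m and z of pin_tip in the frame of beam_hole below 0 m and distance of beam_hole from where it was at the start of the episode below 0.015 m), for 0.2 s.
2. the beam is lifted clear of the cradle, level, held at its balance point (height (world z) of beam_hole above 0.09 m and angle between beam's own z axis and vertical below 0.14 rad and contact force between the fingers and beam above 1 N and x of the grasp point in the frame of beam_balance between -0.016 and 0.016 m), for 0.2 s.
At the end, for the whole second after the job is handed in: The gripper holds the beam still, within 16 mm of its balance point, level within 7 degrees, hole and neck each within 20 mm of straight above the wide and narrow fork, underside 20 to 90 mm above the prong tops, touching no part of the stand; weight and pin still home on it (horizontal distance between beam_hole and stand_wide below 0.02 m and horizontal distance between beam_neck and stand_narrow below 0.02 m and z of beam_hole in the frame of stand_wide between 0.04 and 0.11 m and angle between beam's own z axis and vertical below 0.12 rad and contact force between the fingers and beam above 1 N and x of the grasp point in the frame of beam_balance between -0.016 and 0.016 m and contact force between beam and stand below 0.1 N and linear speed of beam below 0.03 m/s and distance between pin_tip and beam_hole below 0.008 m and z of pin_tip in the frame of beam_hole below 0 m and distance between weight and beam_hole below 0.014 m); the arm keeps its last pose, push and grip.
It fails at once if the beam tips by more than 14 degrees (angle between beam's own z axis and vertical above 0.25 rad).
It fails at once if the beam is set or knocked on the stand (contact force between beam and stand above 2 N).
It fails at once if a bystander (jar, pot, tape roll or oil bottle) is disturbed (distance of any of studs_jar, grease, tape, oil from where it was at the start of the episode above 0.02 m).
It also fails if it takes over 72 s, if anything falls off the work surface, if the arm or the gripper's body presses on something with over 40 N, if the wrist force passes 120 N, or if a joint passes its speed limit or range.

## Working session

There is one attempt and no reset: what is moved stays moved. The work goes in short steps, each a Python script; the robot and the scene stay as the last script left them, time stands still between calls to the robot, and variables do not carry over. Pictures are saved under pics/ and viewed, and the job is handed in when it is done.

```bash
ls; mkdir -p pics
python3 - <<'E'
from station import robot
import cv2,numpy as np
for n in ["scene","top","wrist"]:
    p,d=robot.camera(n); cv2.imwrite(f"pics/{n}0.png",p[:,:,::-1]); np.savez(f"{n}0.npz",p=p,d=d)
    m=robot.camera_model(n); print(n,m["fx"],m["cx"],m["cy"],(-np.array(m["R"]).T@np.array(m["t"])).round(0))
    for k in ["beam","weight","pin_head","pin_block","cradle","stand"]:
        r=robot.masks_of(n,k); print(n,k,[(round(x["conf"],2),[int(v) for v in x["bbox"]]) for x in r])
print(robot.read_t(),robot.read_position(),robot.read_eef_rot())
E
```

```text
pics
scene 385.5201395157494 280.9077939784663 204.1495932795598 [ 166. -689.  705.]
scene beam [(0.6, [288, 282, 66, 89])]
scene weight [(0.83, [303, 307, 17, 27]), (0.74, [330, 370, 25, 27])]
scene pin_head [(0.37, [378, 225, 27, 33])]
scene pin_block [(0.94, [184, 184, 32, 28])]
scene cradle [(0.87, [284, 302, 73, 93]), (0.68, [185, 183, 27, 25])]
scene stand [(0.88, [364, 285, 86, 101])]
top 433.35952072179475 278.9947065912515 197.34086480442159 [ 429. -106. 1345.]
top beam [(0.62, [342, 242, 74, 17]), (0.33, [357, 185, 70, 35])]
top weight [(0.54, [400, 244, 16, 17]), (0.45, [370, 240, 14, 14])]
top pin_head [(0.59, [233, 263, 13, 12]), (0.31, [401, 215, 21, 17])]
top pin_block [(0.73, [185, 251, 23, 17])]
top cradle [(0.85, [340, 240, 74, 24])]
top stand [(0.79, [356, 189, 66, 37])]
wrist 306.959875363383 277.1912145781929 211.2902385749011 [203. 647. 386.]
wrist beam []
wrist weight []
wrist pin_head []
wrist pin_block []
wrist cradle []
wrist stand []
1.05 [267.64855892 619.68879546 222.58003658] [ 3.14150782e+00 -5.58116087e-05  2.73380420e+00]
```

Run:
```python
import cv2
a=cv2.imread("pics/top0.png");cv2.imwrite("pics/topc.png",cv2.resize(a[140:320,140:440],None,fx=2.66,fy=2.66,interpolation=3))
a=cv2.imread("pics/scene0.png");cv2.imwrite("pics/scenec.png",cv2.resize(a[140:410,140:460],None,fx=2.2,fy=2.2,interpolation=3))
```

```text
(no output)
```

View pics/topc.png

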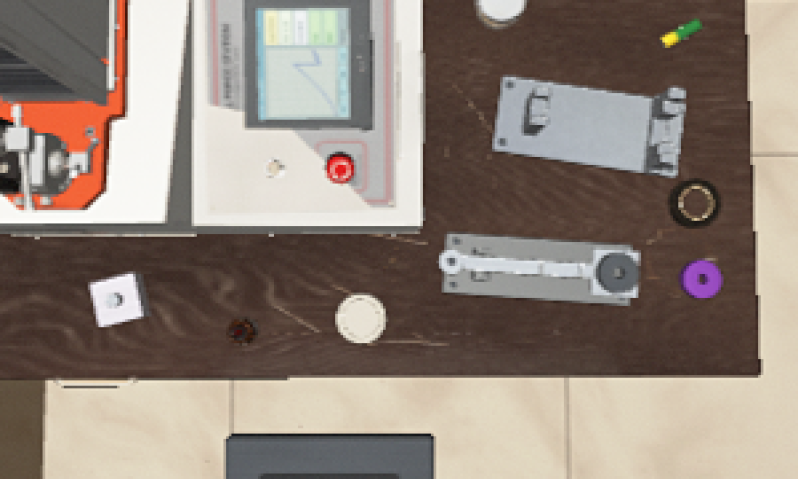

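View pics/scenec.png

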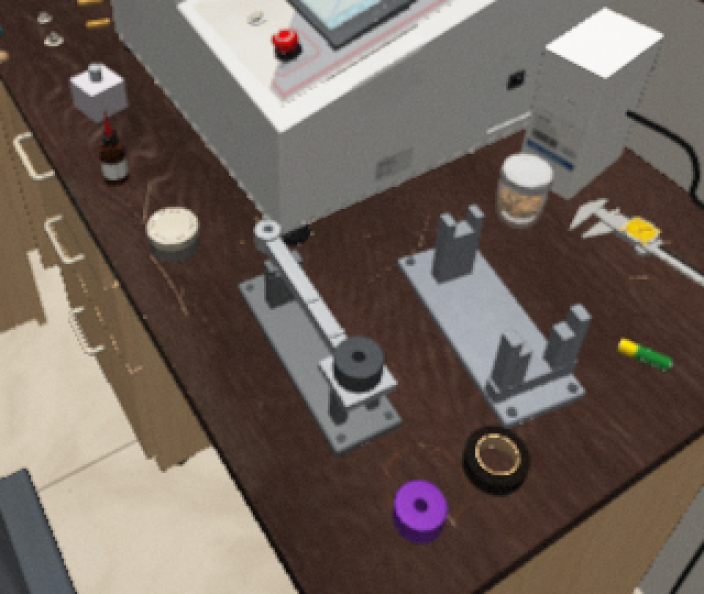

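View pics/top0.png

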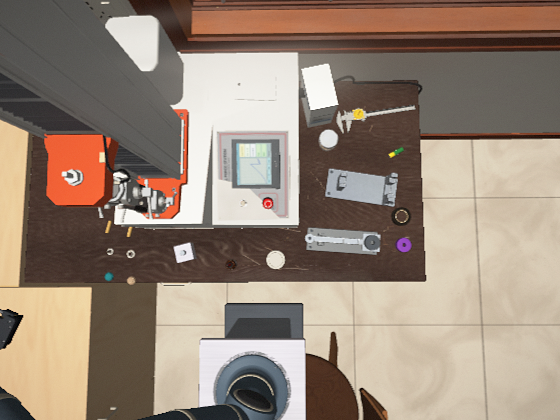

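View pics/scene0.png

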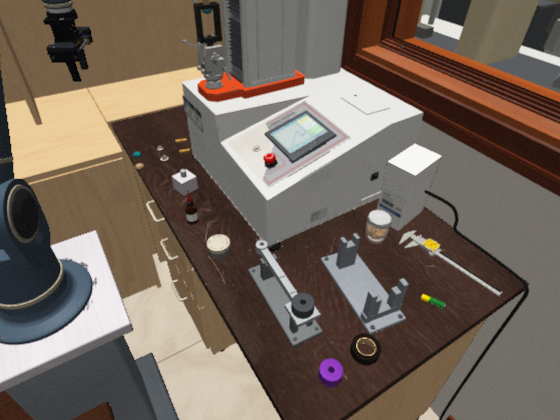

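The top picture shows the block with the pin at (184,251). The beam's boss is at (310,239) and the grey weight on the seat at (372,242). The purple look-alike is at (404,244). The stand's wide fork is at about (390,188) and its narrow fork at about (341,181). The bystanders are the oil at (231,264), pot at (276,260), tape at (402,216) and jar at (328,140).

```bash
cat > h.py <<'E'
from station import robot
import cv2,numpy as np
def world(d,m):
    v,u=np.mgrid[:420,:560]
    P=np.stack([(u-m["cx"])/m["fx"]*d,(v-m["cy"])/m["fy"]*d,d],-1)-np.array(m["t"])
    W=P@np.array(m["R"]); W[d<=0]=np.nan
    return W
def shot(n,name):
    m=robot.camera_model(n); p,d=robot.camera(n)
    cv2.imwrite(f"pics/{name}.png",p[:,:,::-1]); np.savez(f"{name}.npz",p=p,d=d,R=m["R"],t=m["t"],k=[m["fx"],m["fy"],m["cx"],m["cy"]])
    return p,d,m,world(d,m)
def pix(X,m):
    c=np.array(m["R"])@np.array(X)+np.array(m["t"]); return m["fx"]*c[0]/c[2]+m["cx"],m["fy"]*c[1]/c[2]+m["cy"]
E
python3 - <<'E'
from h import *
for n in ["top","scene"]:
    z=np.load(f"{n}0.npz"); m=robot.camera_model(n); W=world(z["d"],m)
    def q(u,v): print(n,u,v,np.nanmedian(W[v-1:v+2,u-1:u+2].reshape(-1,3),0).round(0))
    if n=="top":
        for u,v in [(184,251),(310,239),(330,240),(372,242),(404,244),(341,181),(390,175),(391,197),(231,264),(276,260),(402,216),(328,140),(300,250)]: q(u,v)
        print(np.array(m["R"]).round(3))
        for lo,hi,name in [(36,70,'block/..'),]:
            M=(W[...,2]>lo)&(W[...,2]<hi)
            M[:, :160]=0; M[:,210:]=0; M[:235]=0
            print('block top',np.nanmean(W[M],0),np.nanmin(W[M],0),np.nanmax(W[M],0),M.sum())
    else:
        for u,v in [(184,184),(263,245),(303,300),(345,240)]: q(u,v)
E
```

```text
top 184 251 [414. 199.  51.]
top 310 239 [ 448. -174.   82.]
top 330 240 [ 445. -233.   79.]
top 372 242 [ 439. -356.   69.]
top 404 244 [ 433. -463.   14.]
top 341 181 [ 618. -267.   78.]
top 390 175 [ 633. -409.   91.]
top 391 197 [ 569. -412.   81.]
top 231 264 [376.  57.  67.]
top 276 260 [386. -74.  31.]
top 402 216 [ 519. -464.   -2.]
top 328 140 [ 744. -232.   68.]
top 300 250 [ 416. -148.   -1.]
[[-0.004 -1.    -0.017]
 [-0.994  0.005 -0.111]
 [ 0.111  0.017 -0.994]]
block top [409.74438155 203.44401966  45.08052974] [381.63322711 174.96274601  36.29173948] [437.9894489  234.0092822   65.42797697] 284
scene 184 184 [401. 176.  39.]
scene 263 245 [ 454. -177.   83.]
scene 303 300 [ 444. -348.   92.]
scene 345 240 [ 607. -270.  100.]
```

Run:
```python
from h import *
for y in (np.pi,-np.pi,0): print(y,robot.ik([410,203,200],[np.pi,0,y]))
for p,y in [((442,-352,160),np.pi),((442,-352,160),np.pi/2),((442,-352,160),-np.pi/2),((442,-289,160),-np.pi/2),((442,-289,160),np.pi/2),((608,-351,170),np.pi/2),((608,-351,170),-np.pi/2)]:
    print(p,y,robot.ik(p,[np.pi,0,y]))
robot.move_ptp([410,203,180],[np.pi,0,np.pi])
p,d,m,W=shot("wrist","w1")
print(np.array(m["R"]).round(3),robot.read_t())
for k in ["pin_block","pin_head"]:
    r=robot.masks_of("wrist",k)
    for x in r: print(k,x["conf"],x["bbox"],np.nanmedian(W[x["mask"]],0).round(1))
```

```text
3.141592653589793 [-0.61598782  0.1356223   0.07057146  2.05806448 -0.01173553  0.94827196
  1.0315771 ]
-3.141592653589793 [-0.61598782  0.1356223   0.07057146  2.05806448 -0.01173553  0.94827196
  1.0315771 ]
0 [-1.07311893  0.13973747  0.58143331  2.08033087 -0.0944299   0.94637666
 -2.01165448]
(442, -352, 160) 3.141592653589793 [ 0.9333262   0.38949977 -0.42812903  1.84775952  0.19567059  0.9456162
  1.98916258]
(442, -352, 160) 1.5707963267948966 [-0.05393858  0.4668241   0.87571685  1.90304566 -0.43176788  0.97188703
  1.01979856]
(442, -352, 160) -1.5707963267948966 [-0.18942257  0.57647675  1.11641964  1.90872685 -0.60276752  1.04296735
 -1.95410123]
(442, -289, 160) -1.5707963267948966 [-0.33047435  0.49916995  1.12055523  1.99149807 -0.54163446  0.98995958
 -2.08564378]
(442, -289, 160) 1.5707963267948966 [-0.0908136   0.35972817  0.74446218  1.98174224 -0.30613432  0.91316187
  0.81164381]
(608, -351, 170) 1.5707963267948966 [-0.12796315  0.74624957  0.99208804  1.55704569 -0.65541678  1.20126011
  0.98653381]
(608, -351, 170) -1.5707963267948966 [-0.17407435  0.80560282  1.10773758  1.55957186 -0.74743394  1.25099594
 -2.08588406]
[[-0.001  1.     0.001]
 [ 0.966  0.001  0.259]
 [ 0.259  0.001 -0.966]] 2.725
pin_block 0.83 [276.4, 200.8, 61.1, 64.3] [405.7 201.1  45.4]
pin_head 0.76 [276.8, 205.2, 17.8, 19.9] [409.5 202.1  65.2]
```

View pics/w1.png

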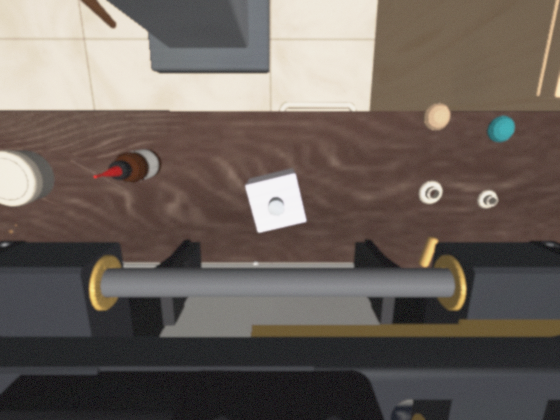

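Run:
```python
from h import *
z=np.load("w1.npz"); m=robot.camera_model("wrist"); W=world(z["d"],m)
print("TCP pix",pix([410,203,180],m),"grasp",pix([410,203,199],m), robot.read_position())
r=robot.masks_of("wrist","pin_head")[0]["mask"]
r=cv2.dilate(r.astype(np.uint8),np.ones((5,5)))>0
top=r&(W[...,2]>58); print(top.sum(),W[top].mean(0),W[top].min(0),W[top].max(0))
B=(W[...,2]>40)&(W[...,2]<50); B[:,:230]=0;B[:,330:]=0;B[:150]=0;B[250:]=0
c=cv2.minAreaRect(W[B][:,:2].astype(np.float32)); print(c,W[B].mean(0))
a=z["p"][150:250,226:326,::-1]; cv2.imwrite("pics/w1c.png",cv2.resize(a,None,fx=6,fy=6,interpolation=2))
```

```text
TCP pix (np.float64(277.2870454088941), np.float64(255.39796092177082)) grasp (np.float64(277.3197984519701), np.float64(270.06683196661095)) [410.07958594 203.99981735 180.07325951]
234 [410.82388195 201.86935477  64.77574684] [403.83054137 194.27099246  58.09225532] [419.50228256 209.44249099  67.19921088]
((411.6647033691406, 201.90904235839844), (50.49370574951172, 50.040279388427734), 13.626912117004395) [410.28260225 201.77649425  45.30737235]
```

View pics/w1c.png

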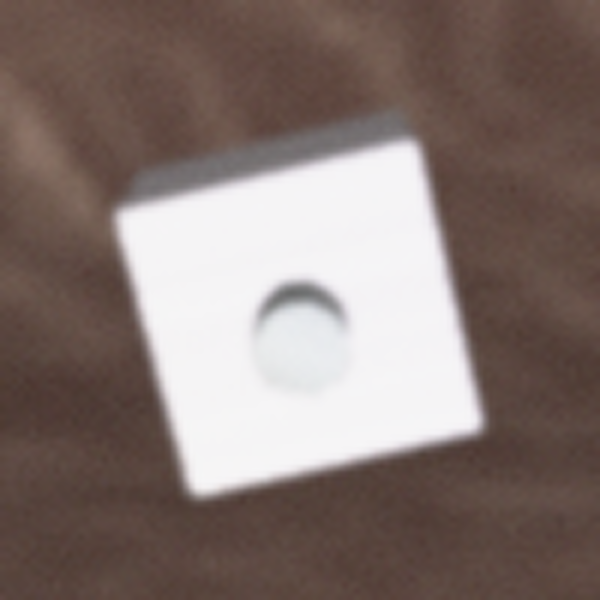

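The close crop shows the aluminium block with the silver pin head in its middle, about (277,206) in the full picture. That gives the pin at about (411, 202).

Run:
```python
from h import *
robot.move_gripper(50)
print(robot.read_position())
robot.movel([411.2,201.9,110],rate=120)
print(robot.read_position())
p,d,m,W=shot("wrist","w2")
print(pix([411.2,201.9,64],m))
robot.sleep(.3);print(robot.read_position(),robot.read_eef_rot())
print(robot.movel([411.2,201.9,49],rate=50,f_stop=8), robot.read_position(),robot.read_contact_force())
robot.move_gripper(0)
print(robot.read_grip_width(),robot.read_position(),robot.read_contact_force(),robot.read_t())
shot("wrist","w3")
```

```text
[410.00118466 202.9843948  180.00748127]
[411.62230129 202.14221671 110.41410491]
(np.float64(278.2647477418163), np.float64(229.3241065276647))
[411.42906786 202.07371942 110.43198553] [ 3.14103999e+00  8.12623304e-04 -3.14159251e+00]
False [411.42770511 202.03568655  49.25912854] [-0.21140824 -0.39774012 -0.20336886]
15.497442438345349 [411.20857275 201.90011468  49.0164348 ] [-0.22509714  0.29693927  0.80728616] 6.925
```

View pics/w2.png

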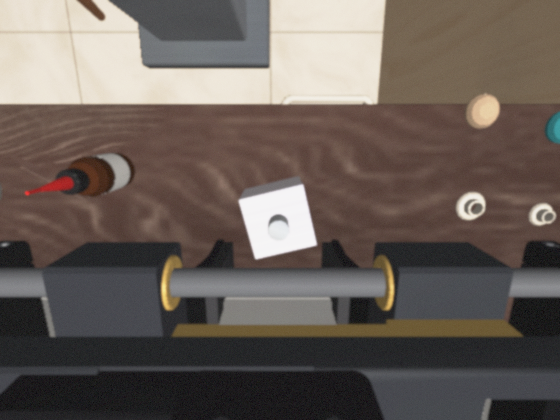

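View pics/w3.png

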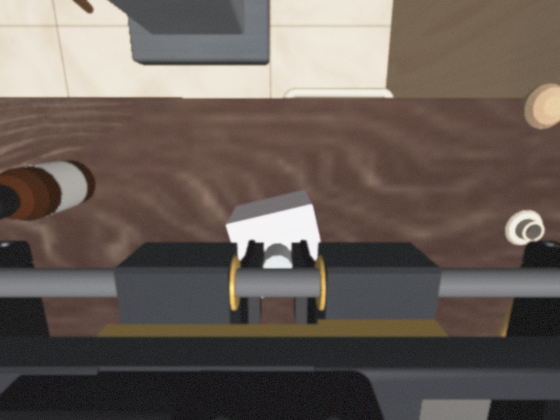

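The pin is gripped at 15.5 mm, with the fingers either side of the head at about (278,260). Next I lift it and carry it over the front edge of the tester to the weight.

Run:
```python
from h import *
robot.movel([411.2,201.9,120],rate=80)
robot.movel([430,150,340],rate=200)
print(robot.read_grip_width())
try: robot.movel([440,-250,340],rate=200)
except robot.Unreachable as e:
    print("unreach",e); robot.move_ptp([440,-250,340],[np.pi,0,np.pi])
robot.movel([440,-352,220],rate=200)
robot.sleep(.3)
print(robot.read_position(),robot.read_eef_rot(),robot.read_grip_width(),robot.read_t())
p,d,m,W=shot("wrist","w4")
for k in ["weight","pin_tip","beam"]:
    for x in robot.masks_of("wrist",k): print(k,x["conf"],x["bbox"],np.nanmedian(W[x["mask"]],0).round(1))
print(pix([440,-352,220-43],m))
```

```text
15.097661753321237
[ 440.42710491 -351.66315956  220.64611614] [-3.14137744e+00  1.26087406e-03 -3.14067379e+00] 15.146713724797765 12.6833
weight 0.9 [187.9, 181.2, 44.7, 33.7] [ 431.  -458.5   25.2]
weight 0.63 [277.9, 200.8, 44.9, 46.5] [ 437.6 -352.9   95.3]
pin_tip 0.68 [278.0, 248.7, 24.4, 41.0] [ 436.2 -352.3  232.1]
pin_tip 0.35 [518.0, 148.6, 67.0, 51.8] [388.7 -81.8  32.8]
beam 0.96 [358.9, 197.4, 216.9, 53.2] [ 444.6 -261.4   79.1]
(np.float64(278.1593757931919), np.float64(230.48173604670794))
```

View pics/w4.png

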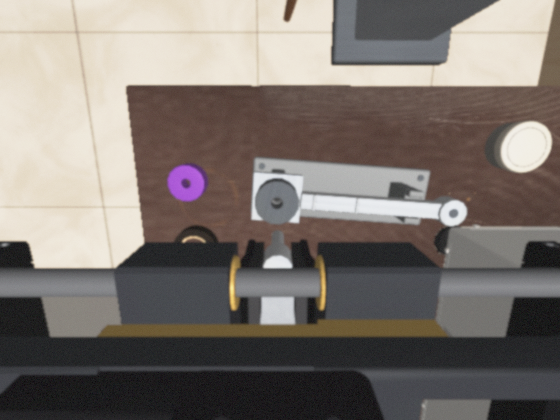

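Run:
```python
from h import *
z=np.load("w4.npz");a=z["p"][160:290,228:328,::-1]; cv2.imwrite("pics/w4c.png",cv2.resize(a,None,fx=6,fy=6,interpolation=2)[:600] if 0 else cv2.resize(a,(460,598),interpolation=2))
m=dict(R=z["R"],t=z["t"],fx=z["k"][0],fy=z["k"][1],cx=z["k"][2],cy=z["k"][3]);W=world(z["d"],m)
T=np.zeros((420,560),bool);T[165:235,240:310]=1
M=T&(W[...,2]>88)&(W[...,2]<100);P=W[M]
print(M.sum(),cv2.minEnclosingCircle(P[:,:2].astype(np.float32)),P.mean(0))
B=(W[...,2]>76)&(W[...,2]<92)&(np.arange(560)[None]>435)&(np.arange(560)[None]<475); B[:190]=0;B[235:]=0
print("boss",cv2.minEnclosingCircle(W[B][:,:2].astype(np.float32)),W[B].mean(0))
g=cv2.cvtColor(z["p"],cv2.COLOR_RGB2GRAY); print(g[192:212,266:290])
```

```text
1473 ((439.3243408203125, -353.066162109375), 21.858440399169922) [ 438.55981754 -353.18381662   95.23431496]
boss ((452.7491149902344, -176.45849609375), 16.368389129638672) [ 451.76702784 -176.22981957   82.81080567]
[[123 122 122 118 120 121 121 124 123 123 119 118 121 120 118 122 124 122
  124 122 123 122 123 122]
 [124 121 122 118 118 120 121 122 124 122 122 119 122 121 122 118 125 123
  123 122 121 123 122 124]
 [124 122 121 119 120 119 123 122 121 122 122 124 118 118 121 121 125 127
  123 123 122 121 124 124]
 [123 121 122 120 121 121 125 124 121 118 119 119 119 120 121 122 124 123
  124 125 126 123 123 122]
 [121 123 120 118 120 121 122 120 120 113 114 112 111 115 119 120 122 123
  124 123 123 121 121 122]
 [123 122 119 121 119 120 121 116 109 104 100 101 103 109 112 119 121 122
  122 122 121 121 122 123]
 [121 120 119 120 122 122 114 107  95  85  82  84  86  92 104 113 121 120
  123 122 123 121 121 123]
 [121 119 119 119 121 119 112 104  92  80  74  76  77  86  97 103 115 119
  120 124 124 125 122 125]
 [121 121 119 119 117 116 118 116 103  89  83  81  86  92  96  99 107 117
[... 439 characters left out ...]
19 121 122 114  98  78  67  67  64  64  61  59  60  59  74  92 109
  122 121 127 123 122 124]
 [118 121 121 121 119 107  89  74  65  63  61  57  61  59  70  85 106 116
  121 124 125 123 124 121]
 [118 119 120 124 122 112 101  88  74  68  60  64  63  71  85 102 112 117
  122 124 123 123 122 121]
 [120 121 121 121 121 118 112 101  94  83  82  80  87  94 106 113 120 123
  124 126 121 122 120 120]
 [119 119 125 123 122 120 117 119 114 106 105 105 107 114 118 119 122 121
  122 125 123 121 124 120]
 [119 125 125 123 120 122 121 120 121 119 117 118 118 122 120 123 123 124
  121 121 123 121 121 121]
 [120 123 125 124 124 124 121 123 119 121 121 123 126 123 122 121 120 123
  126 124 123 123 122 122]]
```

View pics/w4c.png

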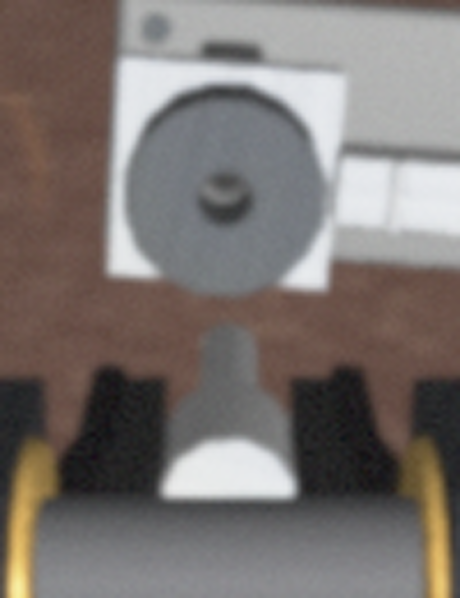

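```bash
cat >> h.py <<'E'
def load(n):
    z=np.load(n+".npz"); m=dict(R=z["R"],t=z["t"],fx=z["k"][0],fy=z["k"][1],cx=z["k"][2],cy=z["k"][3]); return z["p"],z["d"],m,world(z["d"],m)
def ray(u,v,zz,m):
    R=np.array(m["R"]);c=-R.T@np.array(m["t"]);q=R.T@np.array([(u-m["cx"])/m["fx"],(v-m["cy"])/m["fy"],1]); return c+q*(zz-c[2])/q[2]
E
python3 - <<'E'
from h import *
p,d,m,W=load("w4")
h=ray(276.8,202.8,94,m); print("hole",h,"tip",ray(277.8,230.7,177.5,m))
robot.movel([h[0],h[1],155],rate=100); robot.sleep(.3)
print(robot.read_position())
p,d,m,W=shot("wrist","w5")
print(pix([*robot.read_position()[:2],112],m),pix([h[0],h[1],94],m))
cv2.imwrite("pics/w5c.png",cv2.resize(p[170:290,228:328,::-1],(500,600),interpolation=2))
E
```

```text
hole [ 439.61557108 -353.05941232   94.        ] tip [ 439.99482373 -352.25655956  177.5       ]
[ 439.84039636 -353.20729716  155.47175115]
(np.float64(278.7469566231011), np.float64(231.1178409799593)) (np.float64(278.73381503199073), np.float64(223.33525428826468))
```

View pics/w5c.png

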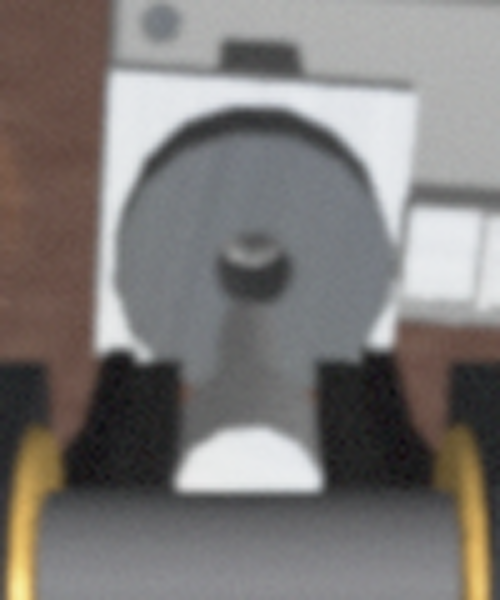

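Run:
```python
from h import *
robot.movel([440.0,-352.5,142],rate=30)
print(robot.movel([440.0,-352.5,98.5],rate=25,f_stop=10),robot.read_position(),robot.read_contact_force(),robot.read_grip_width(),robot.read_t())
p,d,m,W=shot("wrist","w6")
cv2.imwrite("pics/w6c.png",cv2.resize(p[170:290,228:328,::-1],(500,600),interpolation=2))
```

```text
False [ 440.07252143 -352.49908861   98.99109279] [-1.91373793  2.71892603  4.10692622] 14.893140097351038 16.5083
```

View pics/w6c.png

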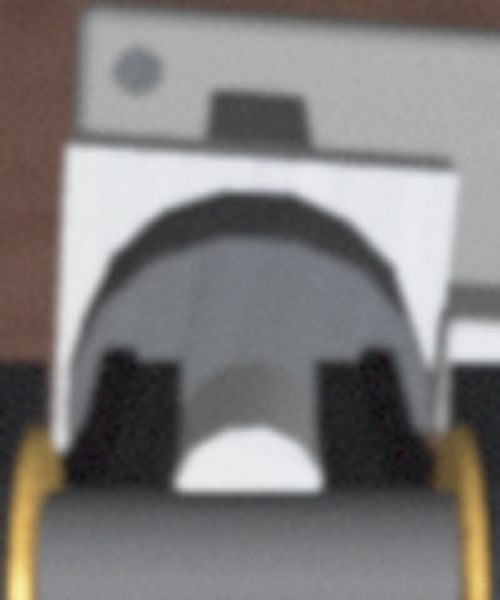

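Run:
```python
from h import *
print(robot.movel([440.0,-352.5,96],rate=20,f_stop=12),robot.read_position(),robot.read_contact_force())
robot.move_gripper(40)
robot.sleep(.2)
print(robot.read_contact_force(),robot.read_position())
robot.movel([440,-352.5,175],rate=120); robot.sleep(.3)
print(robot.read_position())
p,d,m,W=shot("wrist","w7")
for k in ["pin_head","weight"]:
    for x in robot.masks_of("wrist",k): print(k,x["conf"],x["bbox"],np.nanmedian(W[x["mask"]],0).round(1))
cv2.imwrite("pics/w7c.png",cv2.resize(p[130:290,228:428,::-1],(750,600),interpolation=2))
print(robot.read_t())
```

```text
True [ 440.04326435 -352.55309014   98.92648462] [-1.28973223  1.69879486  7.83556431]
[0.17705012 0.19943034 0.29450527] [ 439.7964887  -352.15564157   98.00683943]
[ 439.74879295 -352.35395216  174.42752678]
pin_head 0.77 [274.6, 222.4, 25.4, 27.2] [ 438.5 -353.3  115.1]
weight 0.65 [277.2, 213.7, 53.5, 55.3] [ 433.7 -353.3   95.3]
weight 0.58 [175.1, 187.2, 47.9, 41.0] [ 431.  -458.1   25.2]
18.95
```

View pics/w7c.png

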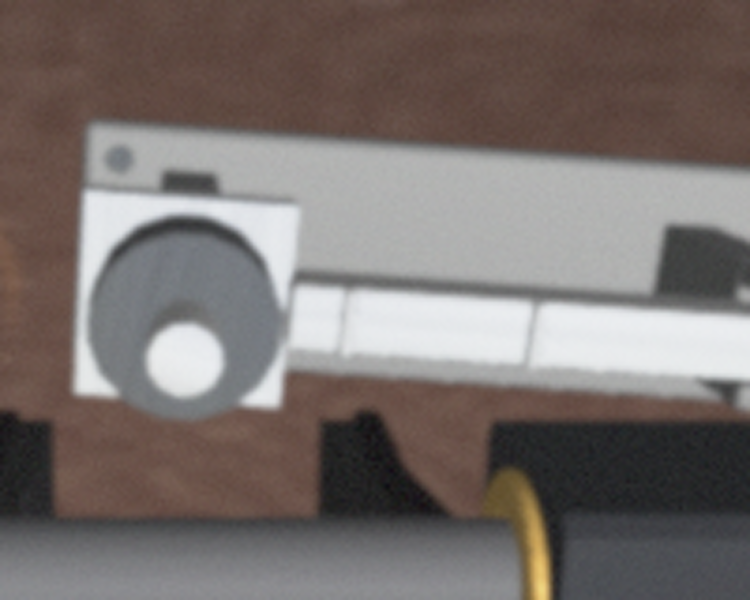

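Run:
```python
from h import *
p,d,m,W=load("w7")
for u,v in [(320,215.5),(369.3,219.3)]: print(ray(u,v,78,m).round(1), np.nanmedian(W[int(v)-1:int(v)+2,int(u)+2:int(u)+4].reshape(-1,3),0))
# bar top fit
c=np.arange(560)[None]
M=(W[...,2]>76)&(W[...,2]<83)&(c>325)&(c<420); M[:195]=0;M[245:]=0
P=W[M]; print(M.sum()); 
for lo,hi in [(-310,-295),(-295,-280),(-280,-265),(-265,-250)]:
    q=P[(P[:,1]>lo)&(P[:,1]<hi)]; print(lo,q[:,1].mean(),q[:,0].mean(),np.percentile(q[:,0],[3,97]),q[:,2].mean())
print(cv2.fitLine(P[:,:2].astype(np.float32),cv2.DIST_HUBER,0,.01,.01).ravel())
s=load("top0") if 0 else None
for y in (1.5,-1.64): 
  for yaw in [np.pi/2-.074, -np.pi/2-.074]: print(yaw,robot.ik([444,-293,150],[np.pi,0,yaw]),robot.ik([608,-351,190],[np.pi,0,yaw]))
```

```text
[ 443.  -315.4   78. ] [ 441.83922254 -313.55184766   80.47299539]
[ 446.5 -271.6   78. ] [ 444.74096445 -271.02174163   82.00182274]
1688
-310 -302.51847829112705 442.87529844152033 [435.57971448 450.45745062] 79.39028494446794
-295 -287.5832954538216 443.87988885612174 [436.62413022 451.49830446] 79.38215978692043
-280 -272.67380850707707 444.8806751292457 [437.62714921 452.71187832] 79.77663931768423
-265 -257.5064782024566 446.0559253032157 [438.6221202 453.9592953] 79.36847844223892
[ 8.2195863e-02  9.9661618e-01  4.4518173e+02 -2.6928381e+02]
1.4967963267948965 [-0.2346386   0.4570022   0.97521317  1.98949569 -0.4699405   0.93848631
  0.90696871] [-0.10438523  0.70015809  0.94020483  1.53585057 -0.58982909  1.21005745
  0.86222545]
-1.6447963267948966 [-0.31563161  0.52773469  1.11912827  1.99257346 -0.57558216  0.98337224
 -2.12684603] [-0.17399319  0.78101342  1.10838043  1.53970482 -0.71914146  1.27465373
 -2.18060089]
1.4967963267948965 [-0.2346386   0.4570022   0.97521317  1.98949569 -0.4699405   0.93848631
  0.90696871] [-0.10438523  0.70015809  0.94020483  1.53585057 -0.58982909  1.21005745
  0.86222545]
-1.6447963267948966 [-0.31563161  0.52773469  1.11912827  1.99257346 -0.57558216  0.98337224
 -2.12684603] [-0.17399319  0.78101342  1.10838043  1.53970482 -0.71914146  1.27465373
 -2.18060089]
```

The pin is home: its head top reads 115 mm against 95 mm for the weight top. The ridges show at about (320,215) and (369,219), which puts the balance point near (443.8,-293.4). I'll look at the stand close up before gripping.

Run:
```python
from h import *
robot.move_ptp([590,-400,280],[np.pi,0,1.497]); robot.sleep(.2)
print(robot.read_position(),robot.read_t())
p,d,m,W=shot("wrist","w8")
for k in ["stand"]:
    for x in robot.masks_of("wrist",k): print(k,x["conf"],x["bbox"],np.nanmedian(W[x["mask"]],0).round(1))
v=W[...,2]; im=p[...,::-1].copy(); im[(v>93)&(v<108)]=(0,0,255); im[(v>74)&(v<88)]=(0,255,0)
cv2.imwrite("pics/w8m.png",im)
```

```text
[ 589.45965112 -400.15865459  279.95622936] 20.525
stand 0.93 [294.1, 129.7, 81.5, 167.6] [ 611.3 -331.1   13.9]
```

View pics/w8.png

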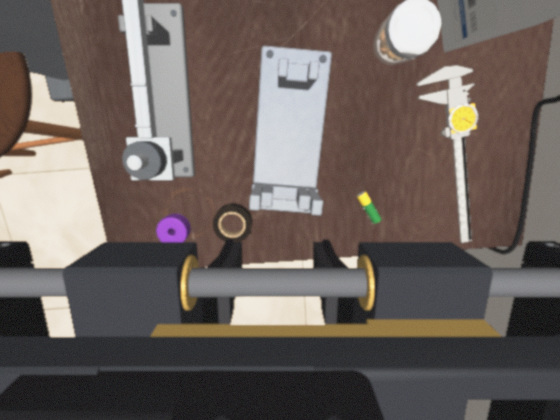

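View pics/w8m.png

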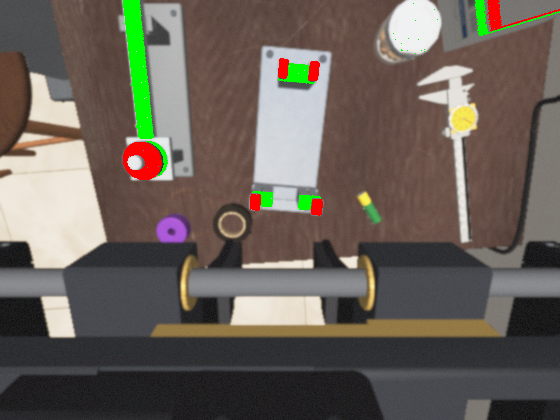

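The picture shows the stand's narrow-fork prongs at (283,68) and (314,71) and its wide-fork prongs at (256,201) and (317,206).

Run:
```python
from h import *
p,d,m,W=load("w8"); v=W[...,2]
M=((v>95)&(v<108)).astype(np.uint8); M[:,:235]=0;M[:,340:]=0;M[230:]=0
n,l,s,c=cv2.connectedComponentsWithStats(M); C=[]
for i in range(1,n):
    if s[i,4]>30: q=np.nanmean(W[l==i],0);C.append(q);print(s[i,4],c[i].round(1),q.round(1),(np.nanmin(W[l==i],0)).round(1),np.nanmax(W[l==i],0).round(1))
C=sorted(C,key=lambda q:q[1]); wide=(C[0]+C[1])/2; nar=(C[2]+C[3])/2; print(wide,nar,nar-wide)
B=(v>8)&(v<18); B[:,:235]=0;B[:,340:]=0;B[230:]=0
print(cv2.minAreaRect(W[B][:,:2].astype(np.float32)))
```

```text
188 [282.8  67.8] [ 605.3 -270.5  101.1] [ 599.9 -279.5   95.7] [ 611.2 -260.9  103.5]
193 [313.5  70.5] [ 636.7 -275.4  101. ] [ 630.9 -284.1   95.1] [ 642.8 -266.2  102.8]
166 [254.9 201.8] [ 563.5 -409.1  101. ] [ 557.1 -419.3   95. ] [ 569.9 -400.2  103.3]
167 [316.6 206.9] [ 633.8 -420.4  100.9] [ 627.2 -430.5   95.6] [ 640.3 -411.6  102.8]
[ 598.63321607 -414.76583345  100.95500503] [ 621.00885376 -272.95164974  101.05884297] [2.23756377e+01 1.41814184e+02 1.03837941e-01]
((604.1966552734375, -355.72210693359375), (256.0340881347656, 109.6052017211914), 74.10906982421875)
```

Run:
```python
from h import *
robot.move_ptp([443.8,-293.4,160],[np.pi,0,1.497]); robot.move_gripper(45); robot.sleep(.2)
print(robot.read_position(),robot.read_eef_rot(),robot.read_t())
p,d,m,W=shot("wrist","w9")
print(pix([443.8,-293.4,78],m),[pix([443.8+s*22*.074,-293.4+s*22,78],m) for s in (-1,1)])
cv2.imwrite("pics/w9c.png",cv2.resize(p[100:290,178:378,::-1],(632,600),interpolation=2))
```

```text
[ 443.81103028 -293.48082807  160.00928641] [3.14157741e+00 7.41700691e-05 1.49688834e+00] 22.1167
(np.float64(276.6533409533704), np.float64(215.65047128324787)) [(np.float64(276.67803741753914), np.float64(240.61528158417934)), (np.float64(276.6275151418493), np.float64(189.54404239996967))]
```

View pics/w9c.png

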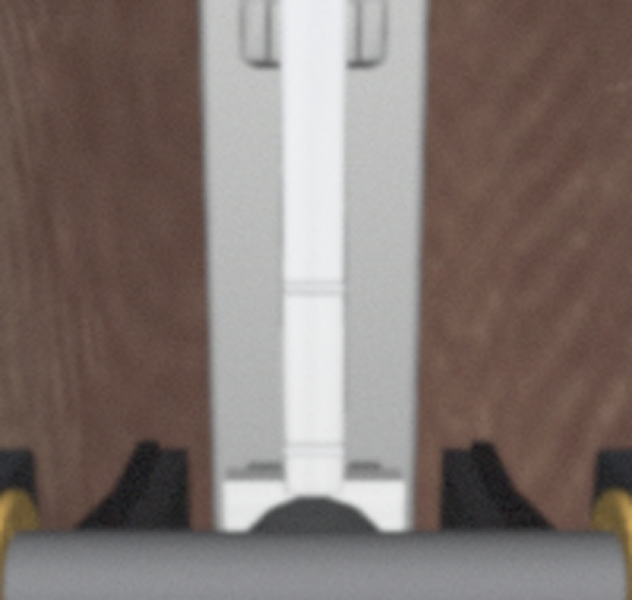

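The ridges show at about (277,191) and (277,242), within about 1 mm of prediction. Now the grip and a small test lift.

Run:
```python
from h import *
print(robot.movel([443.5,-294.2,50],rate=80,f_stop=10),robot.read_position(),robot.read_contact_force())
robot.move_gripper(0); robot.sleep(.2)
print(robot.read_grip_width(),robot.read_contact_force(),robot.read_ft_torque())
robot.movel([443.5,-294.2,58],rate=20); robot.sleep(.2)
print(robot.read_grip_width(),robot.read_contact_force(),robot.read_ft_torque())
p,d,m,W=shot("wrist","wa"); cv2.imwrite("pics/wac.png",cv2.resize(p[60:290,148:408,::-1],(678,600),interpolation=2))
p,d,m,W=shot("scene","s2"); cv2.imwrite("pics/s2c.png",cv2.resize(p[200:380,200:440,::-1],(800,600),interpolation=2))
M=None
print(robot.read_t())
```

```text
False [ 443.82102559 -294.42810812   50.44274324] [ 0.12995681 -0.77775488 -0.02550648]
15.81909604698806 [-1.22725574  0.6560657   1.29171293] [ 0.00071602  0.16413716 -0.03451975]
15.807856298164138 [ 0.32161174 -0.06972278 -4.1332481 ] [-0.11983015  0.00678511 -0.01983104]
25.3583
```

View pics/wac.png

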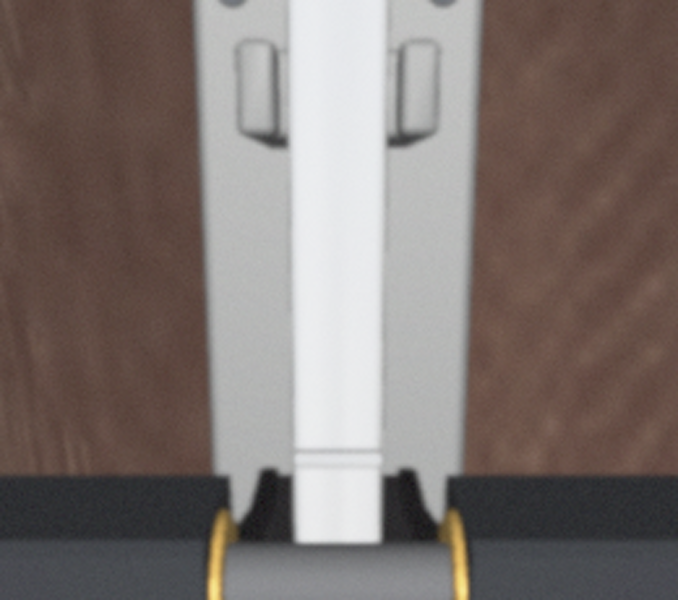

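View pics/s2c.png

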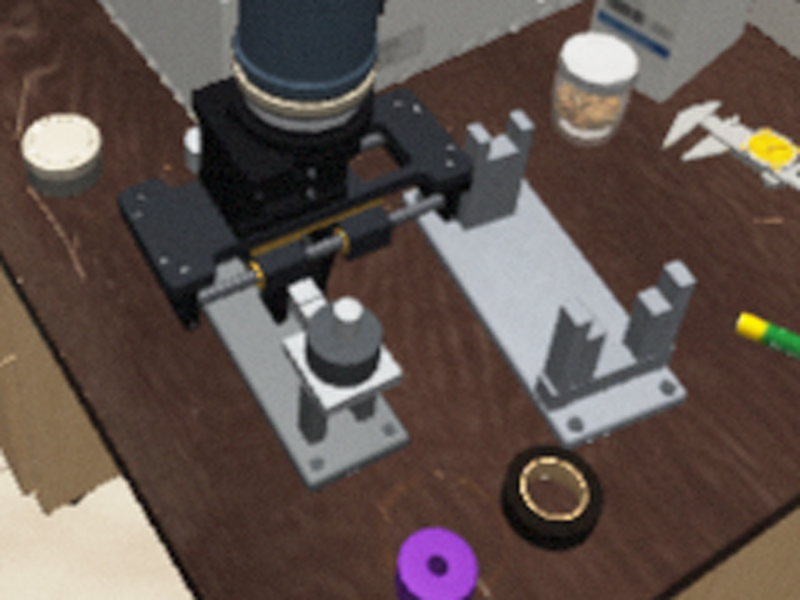

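The beam is fully lifted (4.1 N, width 15.8 mm) and the ridge shows at about (278,235). I'll check the tilt, then raise and carry it.

```bash
cat >> h.py <<'E'
def tilt(name):
    p,d,m,W=shot("wrist",name); c=np.arange(560)[None]
    zt=robot.read_position()[2]+28
    M=(abs(W[...,2]-zt)<14)&(c>262)&(c<293); M[:60]=0; M[232:]=0
    pos=robot.read_position(); P=W[M]; s=np.hypot(P[:,0]-pos[0],P[:,1]-pos[1])
    k=(s<75); a=np.polyfit(s[k],P[k,2],1)
    l=cv2.fitLine(P[k,:2].astype(np.float32),cv2.DIST_HUBER,0,.01,.01).ravel()
    print("tilt rad",a[0],"z0",a[1],"pts",k.sum(),"line",l); return a[0]
E
python3 - <<'E'
from h import *
tilt("t1")
robot.movel([443.5,-294.2,145],rate=60); robot.sleep(.3)
tilt("t2"); print(robot.read_position(),robot.read_contact_force(),robot.read_ft_torque(),robot.read_t())
E
```

```text
tilt rad -0.001017960011883084 z0 87.4330544300795 pts 3449 line [ 7.9411447e-02  9.9684191e-01  4.4777936e+02 -2.4373831e+02]
tilt rad 0.000147904661427856 z0 174.32974806698292 pts 3458 line [ 6.7947522e-02  9.9768889e-01  4.4779083e+02 -2.4376530e+02]
[ 443.4601104  -294.22208637  144.93214853] [-0.42582402 -0.62968871 -4.05567158] [-0.08845772  0.10195053  0.00398813] 27.3583
```

Run:
```python
from h import *
robot.movel([520,-325,146],rate=80,ori=[np.pi,0,1.455])
robot.movel([607.9,-356.0,146],rate=80,ori=[np.pi,0,1.414])
robot.movel([607.9,-356.0,140],rate=30); robot.sleep(.5)
tilt("t3"); print(robot.read_position(),robot.read_eef_rot(),robot.read_contact_force(),robot.read_grip_width(),robot.read_t())
for n in("top","scene"):
    p,d,m,W=shot(n,n+"3")
p,d,m,W=load("scene3"); cv2.imwrite("pics/s3c.png",cv2.resize(p[150:380,220:480,::-1],(678,600),interpolation=2))
for q in ([598.6,-414.8,150],[598.6,-414.8,100],[621,-273,150],[621,-273,100]): print(pix(q,m))
cv2.imwrite("pics/t3c.png",cv2.resize(load("t3")[0][:290,148:408,::-1],(538,600),interpolation=2))
```

```text
tilt rad -0.0005324076557555895 z0 169.43991353496043 pts 3445 line [ 1.4871171e-01  9.8888057e-01  6.1661597e+02 -3.0615408e+02]
[ 607.90159337 -356.00357147  140.01435054] [3.14157531e+00 2.06659188e-05 1.41405606e+00] [ 0.32783746 -0.80630198 -4.74962724] 15.902246294757546 30.7583
(np.float64(394.17905658762527), np.float64(271.11668324902337))
(np.float64(388.7100743373855), np.float64(287.7775280537443))
(np.float64(353.7749575723681), np.float64(221.82134376525133))
(np.float64(350.50010709329945), np.float64(238.41684621023137))
```

View pics/s3c.png

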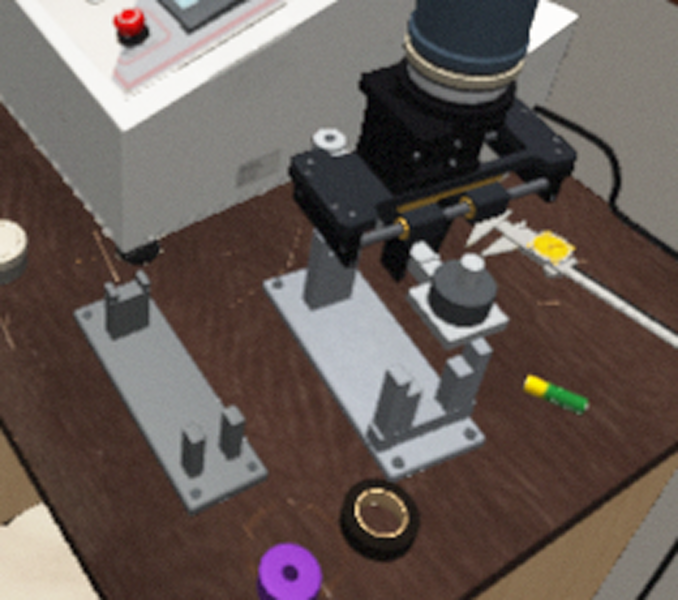

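View pics/t3c.png

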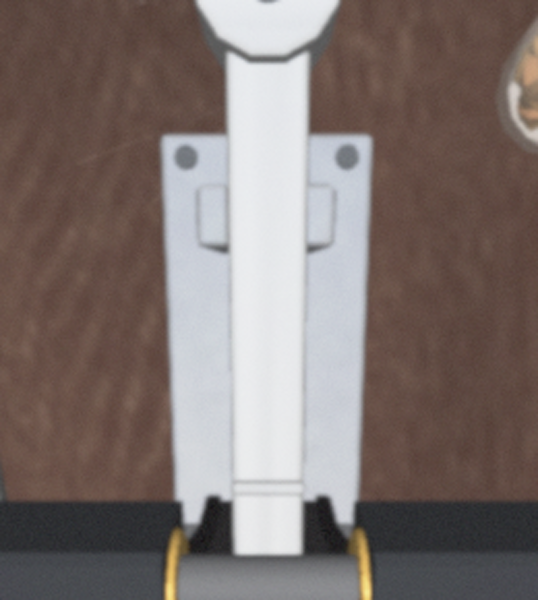

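Run:
```python
from h import *
p,d,m,W=load("scene3")
print("pin top",ray(401.8,250.4,204,m), np.nanmedian(W[249:252,401:404].reshape(-1,3),0))
M=(W[...,2]>197)&(abs(W[...,0]-600)<25)&(abs(W[...,1]+414)<15)&(W[...,2]<212); print(M.sum(),W[M].mean(0))
# independent stand check from scene: prong tops
for a,b in [(-30,0)]: 
    Q=(W[...,2]>93)&(W[...,2]<107)&(W[...,0]>540)&(W[...,0]<660)&(W[...,1]<-390)&(W[...,1]>-440)
    n,l,s,c=cv2.connectedComponentsWithStats(Q.astype(np.uint8))
    for i in range(1,n):
        if s[i,4]>15: print(s[i,4],W[l==i].mean(0).round(1))
print(robot.read_contact_force(),robot.read_dq().max() if hasattr(robot.read_dq(),'max') else robot.read_dq())
```

```text
pin top [ 601.95313875 -414.22310888  204.        ] [ 602.20385331 -414.6078616   204.61124382]
71 [ 597.25326579 -414.24222196  203.02711806]
53 [ 630.9 -422.    98.8]
67 [ 560.5 -409.5   99.2]
[ 0.05851194 -0.32454023 -4.45451647] 0.000552264698890688
```

The pin top is at about (599–602, -414), against the wide fork centre at (598.6, -414.8). The beam is level, still and aligned, so I'm handing in.

```bash
python3 -c "
from station import robot
robot.close_job()"
```

```text
the job is handed in; nothing more can be done
```

The pin is fully down through the weight and seat, and the gripper is holding the beam level over the stand. I handed the job in at about 31 s of the 72 s allowed, and the station gave no verdict.

- **Pin:** It went in with under about 10 N of contact force. The head top then read 20 mm above the weight top, as it should when pushed home.
- **Lift:** I gripped the bar midway between the ridges, within about 1 mm by the wrist camera. The load read 4.1 N, so the beam was fully clear of the cradle.
- **Final hold:**
  - **Level and still:** the tilt was under 0.001 rad along the bar (sideways tilt not measured) and the arm was still.
  - **Height:** the underside is about 50 mm above the prong tops.
  - **Alignment:** the seat hole is within about 3 mm of the wide fork's centre. The bar runs within about 0.5° of the stand's axis and looks centred over the narrow fork.
- **Bystanders:** I didn't touch the jar, pot, bottle or tape roll. I saw no sign that any had moved, but I didn't measure their positions at the end.

No check failed. The only disagreement was 1–4 mm between cameras in the x position of the stand and pin, well inside the 20 mm tolerance.

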